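Open the lathe's belt cover through its tool hole

ROBOT

A 6-joint arm with a two-finger parallel gripper is mounted at the origin on the work surface. World frame = base frame: x ahead of the robot, y to its left, z up, the work surface at z = 0. Lengths are in m, angles in rad, forces in N, time in s.
With the tool pointing down it reaches from about 0.275 to 1 m from the base axis. Payload 8.4 kg.
Tool frame: the origin (TCP) lies on the centre line of the jaws, within the pads' length; the fingertips stand 17 mm ahead of it and the grasp point (between the pads) lies 2 mm behind it (bot.tcp_to_tips is the z of the fingertips in the tool frame, in m); z points along the fingers, y is the line along which they close (so a half turn about z gives the same grasp; the last joint's range is limited). The gripper opens to 85 mm and grips with 20 to 120 N. Pads are 22 mm wide; open, the fingers measure 114 mm over their backs; the gripper's body (76 mm by 85 mm) begins 54 mm behind the grasp point. The pads swing forward as they close: fully open they stand 13 mm farther back than shut.
Start: joints at [1.225, 0.353, 1.633, -0, 1.155, -0.002], TCP at [0.211, 0.588, 0.248] pointing down, gripper open.
Joint ranges: [-2.63, 2.63], [-0.92, 2.1], [0.06, 2.66], [-1.3, 4.44], [0, 2.69], [-3.02, 3.02]. Speed limits (rad/s): [2.22, 2.22, 2.79, 3.14, 3.14, 3.14].

INTERFACE

Orientations are given as a unit quaternion [x, y, z, w].
In Python, from workcell import bot, hand, kinematics, get_obs, vision, hand_in gives the robot as it stands. The module is installed in compiled form; this text tells all that it offers. Calls block until the motion is done:
- bot.reach(position, orientation): joint-space move of the TCP to a pose.
- bot.servo_line(position, ori=None, velocity=0.15): straight line of the TCP; ori=None keeps the orientation; velocity is the mean speed in m/s.
- bot.goto_joints(angles): joint-space move.
- hand.move_gripper(opening, strength=None): finger opening in m; strength is the grip in N (None keeps the last); returns when the fingers have stopped.
- bot.dwell(seconds).
- kinematics.solve_ik(position, orientation): joint angles nearest the present ones, or None.
- get_obs(): the state.
- vision.read_camera(name): name is "scene" or "side" or "wrist"; returns a dict with "frame" (480x640x3 uint8, red, green, blue), "intrinsics" (3x3 intrinsics, pixels), "view" (4x4, takes a point from world to camera coordinates). Camera axes: x right, y down, z forward; pixel columns grow to the right and rows downward; lengths in m; the calibration is good to about 2 mm. A picture is of the moment at which its call begins. There is no depth.
A pose or a line that the arm cannot do raises bot.IKError and nothing moves.
- hand_in(): hands the job in; it is judged then, once.
The state is a dict: "time_s": time; "joint_pos": joint angles; "joint_vel": joint speeds; "joint_efforts": joint torques, N m; "position": TCP position; "orientation": TCP orientation; "wrist_force": force on the tool from outside, world axes, zero at the start; "ft_torque": the same for the moment, N m; "gripper_width": finger opening in m; "grip_force": force on a finger pad.
Only numpy, scipy, OpenCV 4.12 (cv2) and the standard library are available. Lean on these libraries where they do the work, as an engineer would, in place of code of your own. Each camera call takes 0.05 s, during which the arm holds its last target. There are 200 camera calls.

TASK

Open the belt cover on top of the lathe's headstock: take the wooden dowel out of its block, push it down through the small hole in the headstock's top onto the hidden spring catch until the cover springs up half-way, and swing the cover right over so that it stays open. Stand the dowel back in its block when you are done. Be gentle: feel your way, never lean hard on the machine or on the catch, and leave the things lying on the bench alone.

Things in the scene. Friction and masses are not known exactly. Their poses are not given: they have to be found in the camera images.
- lathe: Grey lathe, fixed. Origin on the bench under the headstock's centre; x from its front (robot side) to the cover's hinge, y along the spindle away from the bed, z up. Headstock 210 (x) by 160 (y) mm, flat top 180 mm above the bench. Bed, chuck, blank, tool rest and tailstock (to 170 mm high) run off to -y from y = -80 mm. Pushing it with the dowel over 30 N or the fingers over 40 N is too hard.
- hole (a point): Centre of the small hole in the headstock's top, at the top's plane: 14 mm wide, 1 mm chamfer, 5 mm plate. Below it a flat pad 22 mm wide, the catch's back, rests 10 to 26 mm below the plate's top: this depth differs each time and must be felt. It pushes back with 3 N at first, 0.6 N more per mm, plus friction; about 6 mm of travel frees the cover, at 8.5 mm it meets a hard stop.
- lid (a joint): Angle of the belt cover, 0 shut, 1.9 rad fully open. Plain grey plate, no handle, 130 (lathe x) by 150 by 6 mm, 0.2 kg, lying on the headstock's top, hinged on its rear (lathe +x) edge. Freed, a spring lifts it to about 1.05 rad (front edge 110 mm above the top), no further; pushed past upright (1.57) it falls to its stop at 1.9, let go earlier it falls back.
- hinge (a point): Middle of the cover's hinge line, at the height of the headstock's top, 85 mm behind the headstock's centre. The hinge line runs along the lathe's y. Near it, 35 mm before and 55 mm to -y, the cover's spring rod (12 mm thick) stands up to 55 mm out of the headstock when the cover is up.
- lid_edge (a point): Middle of the cover's free (front) edge, 130 mm from the hinge; moves with the cover. Under it, 5 to 16 mm in from the edge, a steel striker 20 mm wide hangs 22 mm down from the cover's underside: push the cover to one side of it.
- dowel: Plain wooden dowel, 12 mm thick, 140 mm long, 25 g, standing upright and loose in the block's hole. Origin at the centre of its lower end, z along it, upwards.
- block: Dark wooden tool block, 70 by 70 by 60 mm high, fixed to the bench; origin under its centre. It has one hole in the middle of its top.
- block_hole0 (a point): Mouth of the block's hole, at its top, 60 mm above the bench: 15 mm wide, 50 mm deep (its floor is 10 mm above the bench).
- bowl: Bystander: small turned wooden bowl, 80 mm wide, 45 mm high; origin under its centre.
- faceplate: Bystander: flat aluminium ring, 80 mm wide, 12 mm high; origin under its centre.
- chuck_key: Bystander: steel T-shaped chuck key, 90 mm long, 80 mm wide, 14 mm high, lying flat; origin under the middle of its crossbar.
Mind the look-alikes: they are no part of the job. Leave any pink look-alike of the block alone.

How it is judged:
On the way, in this order (a step that is already met when the one before it is completed fails the run):
1. the dowel reaches down through the hole and presses on the catch, the cover still shut (z of dowel in the frame of hole below -0.008 m and horizontal distance between dowel and hole below 0.006 m and contact force between dowel and lathe above 1 N and value of joint lid below 0.1 rad), for 0.02 s.
2. the cover springs up while the dowel is in the hole (z of dowel in the frame of hole below -0.008 m and horizontal distance between dowel and hole below 0.006 m and value of joint lid above 0.2 rad), for 0.1 s.
3. the cover is swung over (value of joint lid above 1.7 rad), for 0.2 s.
At the end, for the whole second after the job is handed in: The cover stands open past upright (beyond 1.7 rad), and the dowel stands at rest in the block's hole, its lower end within 6 mm of the hole's floor and leaning less than 0.2 rad (value of joint lid above 1.7 rad and z of dowel in the frame of block below 0.016 m and horizontal distance between dowel and block below 0.008 m and angle between dowel's own z axis and vertical below 0.2 rad and linear speed of dowel below 0.02 m/s); the robot touches nothing.
It fails at once if the dowel pushes on the machine or its catch with more than 30 N (contact force between dowel and lathe above 30 N).
It fails at once if the gripper pushes on the machine or its cover with more than 40 N (contact force between the fingers and lathe above 40 N).
It fails at once if a thing on the bench is moved by more than 30 mm (distance of any of bowl, faceplate, chuck_key from where it was at the start of the episode above 0.03 m).
It also fails if it takes over 61 s, if anything falls off the work surface, if the arm or the gripper's body presses on something with over 40 N, if the wrist force passes 120 N, or if a joint passes its speed limit or range.

## Working session

There is one attempt and no reset: what is moved stays moved. The work goes in short steps, each a Python script; the robot and the scene stay as the last script left them, time stands still between calls to the robot, and variables do not carry over. Pictures are saved under pics/ and viewed, at most 10 in all, crops included, and the job is handed in when it is done.

```bash
mkdir -p pics
cat > h.py <<'E'
import numpy as np, cv2
from workcell import bot, hand, kinematics, get_obs, vision, hand_in
def cam(n):
    c=vision.read_camera(n); return c["frame"],np.array(c["intrinsics"]),np.array(c["view"])
def ray(K,V,uv):
    R,t=V[:3,:3],V[:3,3]; d=R.T@np.linalg.inv(K)@np.array([uv[0],uv[1],1.]); return -R.T@t,d/np.linalg.norm(d)
def onz(K,V,uv,z):
    o,d=ray(K,V,uv); return o+d*(z-o[2])/d[2]
def tri(a,b):
    A=np.zeros((3,3));B=np.zeros(3)
    for o,d in (a,b):
        P=np.eye(3)-np.outer(d,d);A+=P;B+=P@o
    return np.linalg.solve(A,B)
def proj(K,V,p):
    q=K@(V[:3,:3]@np.array(p)+V[:3,3]); return q[:2]/q[2]
E
python3 - <<'E'
from h import *
ims={}
for n in("scene","side","wrist"):
    f,K,V=cam(n); cv2.imwrite(f"pics/{n}0.png",f[:,:,::-1]); np.savez(f"{n}0.npz",f=f,K=K,V=V)
    print(n,K[0,0],ray(K,V,(320,240)))
E
```

```text
scene 460.36234161513096 (array([0.78404225, 0.46527643, 0.61973411]), array([-0.40490459, -0.58481913, -0.70287898]))
side 518.0056901861014 (array([0.35875849, 0.72159533, 0.75237247]), array([ 0.14891431, -0.71681875, -0.68117209]))
wrist 334.3092711805794 (array([0.13047962, 0.61600833, 0.37297909]), array([ 0.30038169, -0.11473632, -0.94689303]))
```

View pics/scene0.png

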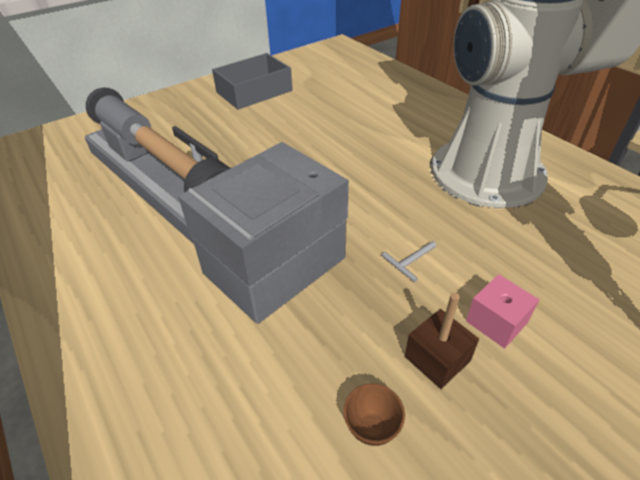

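View pics/side0.png

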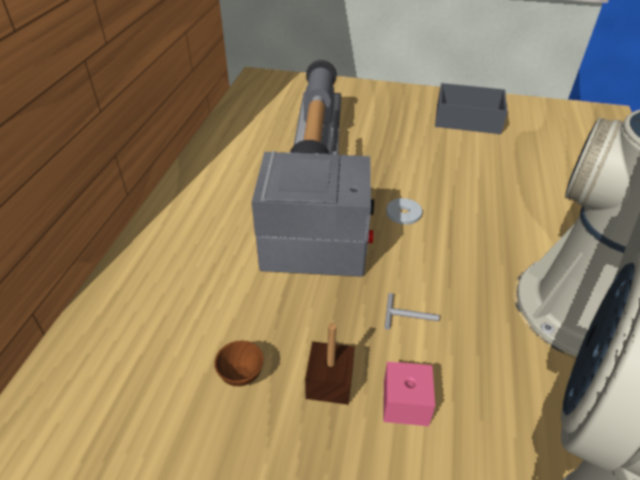

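Scene: the dark block with the dowel is at (441,348) and the pink look-alike at (502,310). The hole is at (313,175) and the headstock top's corners are near (182,198), (281,145), (348,183) and (246,249). In the side view the hole is at (354,190), the dowel at (331,345) in the dark block, and the pink block at (410,392). The dark one holds the dowel and fits the description. I'll confirm with one enlarged crop.

Run:
```python
from h import *
S=np.load("scene0.npz");D=np.load("side0.npz")
def crop(d,x,y,w=100,h=75): return cv2.resize(d['f'][y:y+h,x:x+w],(400,300),interpolation=cv2.INTER_CUBIC)
im=np.vstack([np.hstack([crop(S,400,290),crop(D,290,320)]),np.hstack([crop(S,170,130,200,150),crop(D,240,140,140,105)])])
cv2.imwrite("pics/crop.png",im[:,:,::-1])
print("hole",tri(ray(S['K'],S['V'],(313,175)),ray(D['K'],D['V'],(354,190))))
print("top",tri(ray(S['K'],S['V'],(454,295)),ray(D['K'],D['V'],(332,326))))
for d,n in((S,'s'),(D,'d')):
    f=d['f'].astype(int); hsv=cv2.cvtColor(d['f'],cv2.COLOR_RGB2HSV)
    m=((f.sum(2)<190)&(f[:,:,0]-f[:,:,2]>12)).astype(np.uint8)
    # dark block
    m[:,:(400 if n=='s' else 295)]=0; m[:290]=0; m[:,(485 if n=='s' else 365):]=0
    k,l,st,c=cv2.connectedComponentsWithStats(m); i=1+np.argmax(st[1:,4]); print(n,st[i],c[i])
    for u in ([(182,198),(281,145),(348,183),(246,249)] if n=='s' else [(263,155),(369,156),(371,208),(255,205)]): print(u,onz(d['K'],d['V'],u,.18).round(4))
```

```text
hole [ 0.45230433 -0.02771621  0.17813495]
top [0.43475128 0.25991014 0.14827427]
s [ 405  310   73   78 3143] [439.53261215 349.15335667]
(182, 198) [ 0.6442 -0.1001  0.18  ]
(281, 145) [ 0.4473 -0.1311  0.18  ]
(348, 183) [0.422  0.0236 0.18  ]
(246, 249) [0.6196 0.0534 0.18  ]
d [ 306  342   49   62 2351] [329.75287112 373.68694173]
(263, 155) [ 0.6454 -0.096   0.18  ]
(369, 156) [ 0.4413 -0.1392  0.18  ]
(371, 208) [0.4147 0.0198 0.18  ]
(255, 205) [0.6137 0.0567 0.18  ]
```

View pics/crop.png

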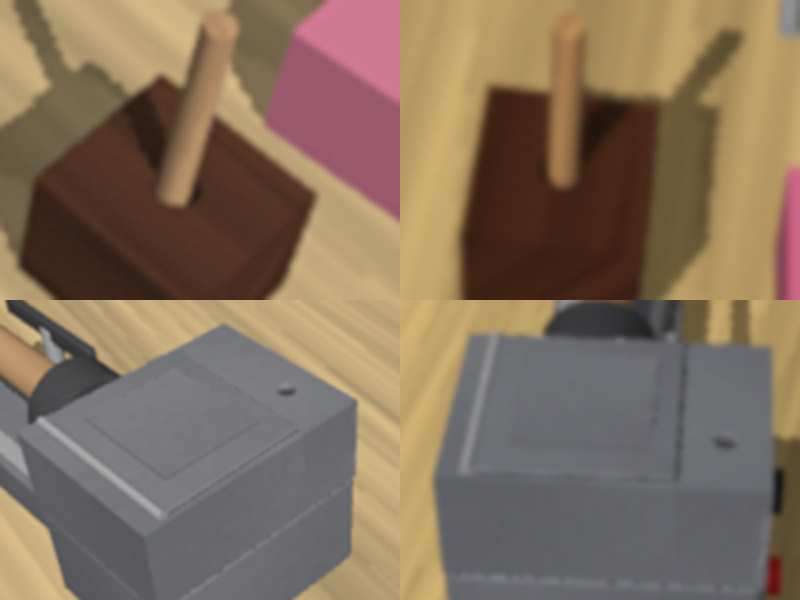

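The crop confirms the dark block holds the dowel, with its top at scene (455.5,295.5) and side (332,325). The pink one is separate. The lid's front seam lies behind the hole, which is at scene (313.5,175.5) and side (353.4,190).

```bash
cat >> h.py <<'E'
from scipy.spatial.transform import Rotation as Rn
YAW=0.172
def q(psi=YAW): return (Rn.from_euler('z',psi)*Rn.from_euler('x',np.pi)).as_quat()
C=np.array([.531,-.039]); EX=np.array([np.cos(YAW),np.sin(YAW)]); EY=np.array([-EX[1],EX[0]])
def L(x,y,z): return list(C+x*EX+y*EY)+[.18+z]
E
python3 - <<'E'
from h import *
S=np.load("scene0.npz");D=np.load("side0.npz")
s=lambda u:ray(S['K'],S['V'],u); d=lambda u:ray(D['K'],D['V'],u)
print("hole",tri(s((313.5,175.5)),d((353.4,190))), onz(S['K'],S['V'],(313.5,175.5),.18),onz(D['K'],D['V'],(353.4,190),.18))
print("top",tri(s((455.5,295.8)),d((332.2,325))))
print("blk",[onz(S['K'],S['V'],u,.06).round(4) for u in((440.5,308.7),(409.5,335),(478.7,338.7))],[onz(D['K'],D['V'],u,.06).round(4) for u in((312,341.8),(354.5,345))])
print("dowel at mouth",onz(S['K'],S['V'],(444.5,338),.06),onz(D['K'],D['V'],(331,364),.06))
o=get_obs();print(o['orientation'],o['time_s'],o['wrist_force'],q())
for p in([.435,.26,.3],[.435,.26,.115],L(-.0756,.0246,.2),L(-.0756,.0246,.06),L(.1,.04,.12)):
    for psi in (YAW,YAW+np.pi): print(p,kinematics.solve_ik(p,q(psi)))
E
```

```text
hole [ 0.45315537 -0.02523324  0.17941739] [ 0.45341856 -0.02494801  0.18      ] [ 0.45305878 -0.02407398  0.18      ]
top [0.43485449 0.26146747 0.1504924 ]
blk [array([0.4039, 0.2258, 0.06  ]), array([0.4728, 0.2315, 0.06  ]), array([0.3996, 0.2939, 0.06  ])] [array([0.4715, 0.2323, 0.06  ]), array([0.4033, 0.2233, 0.06  ])]
dowel at mouth [0.43694878 0.26451038 0.06      ] [0.43323703 0.26665588 0.06      ]
[ 1.71048140e-01  9.85262521e-01 -5.38097243e-04 -9.77850069e-05] 0.15 [ 5.88553907e-01 -4.30554149e-06  6.41789717e-01] [9.96304279e-01 8.58940299e-02 5.25949244e-18 6.10060423e-17]
[0.435, 0.26, 0.3] [ 5.35767580e-01  1.17596098e-01  1.82135618e+00 -4.44089210e-16
  1.20264038e+00  1.93456391e+00]
[0.435, 0.26, 0.3] [ 0.53576758  0.1175961   1.82135618  0.          1.20264038 -1.20702875]
[0.435, 0.26, 0.115] [ 5.35767580e-01  3.48576123e-01  1.99584786e+00 -4.44089210e-16
  7.97168672e-01  1.93456391e+00]
[0.435, 0.26, 0.115] [ 0.53576758  0.34857612  1.99584786  0.          0.79716867 -1.20702875]
[np.float64(0.4523051527946456), np.float64(-0.02770216731731614), 0.38] [-6.
[... 175 characters left out ...]
48037 -0.03433199  1.80624751  0.          1.36967714 -1.8072767 ]
[np.float64(0.4523051527946456), np.float64(-0.02770216731731614), 0.24] [-6.44803709e-02  9.08600810e-02  1.99415048e+00 -4.44089210e-16
  1.05658210e+00  1.33431596e+00]
[np.float64(0.4523051527946456), np.float64(-0.02770216731731614), 0.24] [-0.06448037  0.09086008  1.99415048  0.          1.0565821  -1.8072767 ]
[np.float64(0.622678315969928), np.float64(0.017525095142936754), 0.3] [ 2.57292760e-02  3.06817528e-01  1.58142705e+00 -4.44089210e-16
  1.25334808e+00  1.42452560e+00]
[np.float64(0.622678315969928), np.float64(0.017525095142936754), 0.3] [ 0.02572928  0.30681753  1.58142705  0.          1.25334808 -1.71706705]
```

Run:
```python
from h import *
p=[.4351,.2617]
bot.reach(p+[.27],q()); hand.move_gripper(.05,40)
bot.servo_line(p+[.113],velocity=.12)
w0=get_obs()['wrist_force']
hand.move_gripper(0,40); bot.dwell(.2)
o=get_obs();print(o['time_s'],o['position'],o['gripper_width'],o['grip_force'],w0,o['wrist_force'])
bot.servo_line(p+[.30],velocity=.12)
o=get_obs();print(o['time_s'],o['wrist_force'],o['gripper_width'])
h=[.4532,-.0248]
bot.reach(h+[.31],q())   # lower end nominal: tcp-0.103
bot.servo_line(h+[.298],velocity=.05); bot.dwell(.2)
o=get_obs();print(o['time_s'],o['position'],o['wrist_force'])
for n in("scene","side","wrist"):
    f,K,V=cam(n); np.savez(f"{n}1.npz",f=f,K=K,V=V); 
    u=proj(K,V,h+[.18]); print(n,u,proj(K,V,h+[.195]))
    x,y=int(u[0])-50,int(u[1])-60
    c=f if n=="wrist" else f[y:y+90,x:x+100]
    globals()[n]=cv2.resize(c,(400,300) if n=="wrist" else (400,360),interpolation=cv2.INTER_CUBIC); print(x,y)
im=np.vstack([np.hstack([scene,side]),np.hstack([cv2.resize(wrist,(320,240)),np.zeros((240,480,3),np.uint8)])])
cv2.imwrite("pics/above.png",im[:,:,::-1])
```

```text
4.375 [0.4354245  0.26187076 0.11340722] 0.010747867008132923 38.92340004444122 [0.57162427 0.38340473 0.10573244] [-0.7381294  -0.25245658  5.85154318]
6.0833 [-0.0906522  -1.27398274 -0.14131813] 0.010585594416898597
7.7833 [ 0.45335711 -0.02471024  0.29815882] [ 0.92515599  0.07099281 -0.22278921]
scene [313.66591218 175.49404952] [313.36967918 167.77206321]
263 115
side [353.38939554 189.75105507] [353.83318345 183.07506239]
303 129
wrist [320.60438429 242.28028982] [320.55788351 249.02035415]
270 182
```

View pics/above.png

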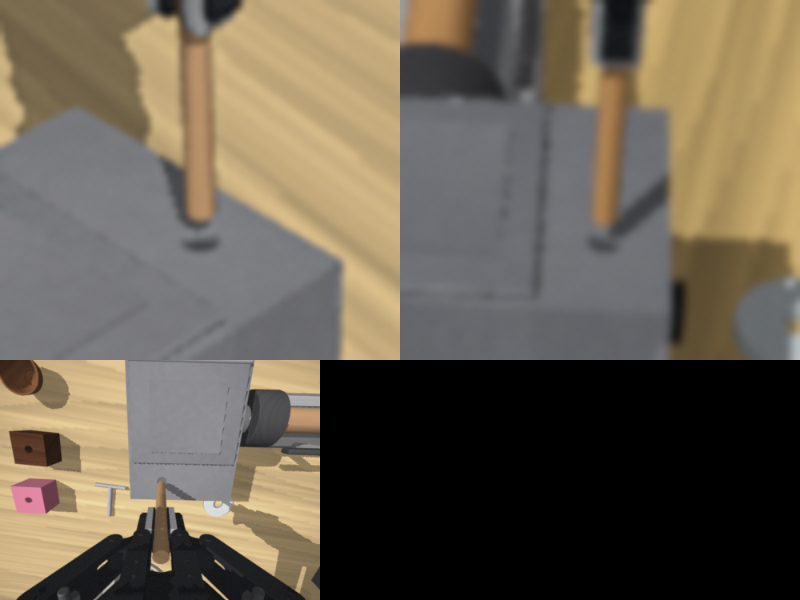

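The picture shows the dowel upright, its tip at scene crop (200,217) and side crop (605,222). That matches the projected tip within about 0.5 mm, centred over the hole at (201,241) and (602,243). Next I feel my way down.

```bash
cat >> h.py <<'E'
def probe(xy,z,zend,step,fmax,v=.03):
    """step down until upward force on the tool exceeds fmax"""
    w0=np.array(get_obs()['wrist_force']); log=[]
    while z>zend:
        z-=step; bot.servo_line(list(xy)+[z],velocity=v); w=np.array(get_obs()['wrist_force'])-w0
        log.append((round(z,4),*w.round(1)))
        if np.linalg.norm(w)>fmax: break
    return z,log
E
python3 - <<'E'
from h import *
z,l=probe([.4532,-.0248],.290,.256,.001,3.5)
print(z,l,get_obs()['time_s'],get_obs()['position'])
E
```

```text
0.27899999999999997 [(0.289, np.float64(1.9), np.float64(0.0), np.float64(0.6)), (0.288, np.float64(0.9), np.float64(-0.8), np.float64(0.8)), (0.287, np.float64(1.1), np.float64(-1.1), np.float64(0.4)), (0.286, np.float64(0.7), np.float64(-0.3), np.float64(0.8)), (0.285, np.float64(1.1), np.float64(-0.1), np.float64(0.2)), (0.284, np.float64(0.8), np.float64(-0.1), np.float64(0.5)), (0.283, np.float64(1.2), np.float64(0.4), np.float64(2.3)), (0.282, np.float64(2.6), np.float64(-2.0), np.float64(-0.3)), (0.281, np.float64(2.1), np.float64(-2.5), np.float64(1.1)), (0.28, np.float64(1.4), np.float64(-2.1), np.float64(0.2)), (0.279, np.float64(2.2), np.float64(-2.8), np.float64(0.4))] 10.8833 [ 0.45318607 -0.02487726  0.27895514]
```

The tip is in the hole. There is a small side force towards (+x, -y), so I shift slightly that way and continue on vertical force alone.

Run:
```python
from h import *
p=np.array([.4532,-.0248])
w0=np.array([.9,0,-.2]); z=.279; p=p+[.0003,-.0005]
while z>.250:
    z-=.001
    bot.servo_line(list(p)+[z],velocity=.03); o=get_obs(); w=np.array(o['wrist_force'])-w0
    print(round(z,4),w.round(1),round(o['time_s'],2))
    if w[2]>2.5 or np.hypot(w[0],w[1])>6: break
    if np.hypot(w[0],w[1])>2: p+=w[:2]/np.hypot(w[0],w[1])*.0003
print(p)
```

```text
0.278 [-0.8 -1.3 -1.1] 11.13
0.277 [-1.  -1.1  0.1] 11.38
0.276 [-0.6 -1.4 -0. ] 11.63
0.275 [-1.6 -1.1 -0.8] 11.88
0.274 [-1.6 -1.  -0.4] 12.13
0.273 [-1.2 -1.7 -0.5] 12.38
0.272 [-0.   0.7 -0.9] 12.63
0.271 [-1.3 -0.8  1. ] 12.88
0.27 [-1.1  0.  -1.2] 13.13
0.269 [-1.3  0.2 -0.6] 13.38
0.268 [-0.3 -1.  -0.8] 13.63
0.267 [-0.6 -0.  -0.4] 13.88
0.266 [-0.1  0.4  0.1] 14.13
0.265 [-0.8 -0.3 -0.2] 14.38
0.264 [-1.   0.4  3.4] 14.63
[ 0.4533269  -0.02554503]
```

Run:
```python
from h import *
p=[.4533,-.0255]; w0=np.array([.9,0,-.2])
bot.dwell(.15); f0,K,V=cam("scene"); z=.264
while z>.2565:
    z-=.0008
    bot.servo_line(p+[z],velocity=.03); o=get_obs(); w=np.array(o['wrist_force'])-w0
    f,_,_=cam("scene"); d=(cv2.absdiff(f,f0).max(2)>40)[60:260,160:300].sum()
    print(round(z,4),w.round(1),round(o['time_s'],2),d)
    if w[2]>14 or d>1500: break
bot.dwell(.4)
f,_,_=cam("scene");print(get_obs()['wrist_force'],get_obs()['time_s']); cv2.imwrite("pics/up.png",cv2.resize(f[20:320,80:480],(800,600))[:,:,::-1])
```

```text
0.2632 [-0.7  0.3  3.9] 15.08 0
0.2624 [-1.5 -1.2  3.4] 15.38 12
0.2616 [-1.  -1.7  3.7] 15.68 22
0.2608 [-0.2 -1.   5.2] 15.98 32
0.26 [-1.7 -1.   5. ] 16.28 47
0.2592 [-1.8 -0.1  5.5] 16.58 70
0.2584 [-0.9 -1.3  5.6] 16.88 84
0.2576 [-0.5 -0.9  4.5] 17.18 190
0.2568 [-0.3 -1.5  6.2] 17.48 3910
[-0.03238269 -1.00358017  6.34741999] 17.9833
```

View pics/up.png

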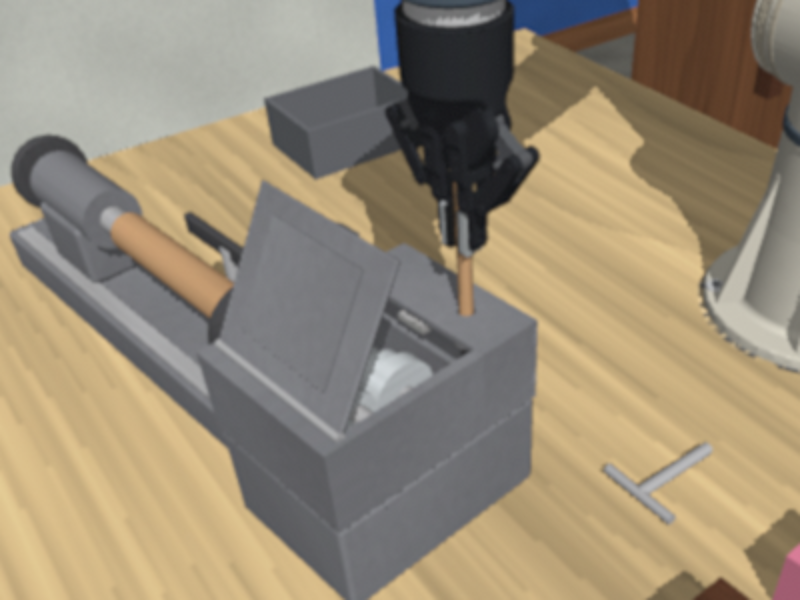

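The picture shows the cover standing half-way up, with its front edge at (265,185) to (395,260), and the dowel still in the hole at (467,310). I withdraw it and return it to the block.

Run:
```python
from h import *
bot.servo_line([.4533,-.0255,.305],velocity=.1)
p=[.4351,.2617]
bot.reach(p+[.30],q()); bot.servo_line(p+[.175],velocity=.12); bot.dwell(.1)
z,l=probe(p,.175,.135,.004,3.5,.05); print(z,[[float(a) for a in r] for r in l][-4:],get_obs()['time_s'])
for n in("scene","side"):
    f,K,V=cam(n); u=proj(K,V,p+[.06]);x,y=int(u[0])-50,int(u[1])-60
    globals()[n]=cv2.resize(f[y:y+100,x:x+100],(400,400),interpolation=cv2.INTER_CUBIC)
cv2.imwrite("pics/back.png",np.hstack([scene,side])[:,:,::-1])
```

```text
0.13499999999999995 [[0.147, 0.8, 0.3, -0.6], [0.143, 1.3, 1.0, -0.4], [0.139, 0.4, 0.6, 0.4], [0.135, 1.0, 0.3, -0.5]] 23.5167
```

View pics/back.png

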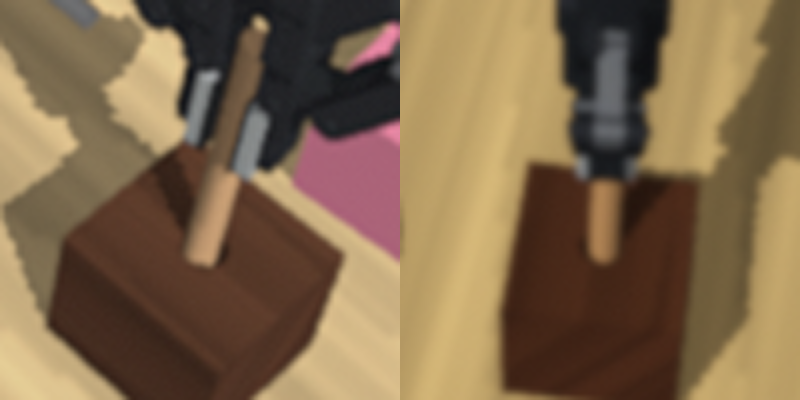

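The dowel is in the block's hole (left crop (205,262), right crop (603,258)). I lower it fully, release, and then swing the cover.

Run:
```python
from h import *
p=[.4351,.2617]
z,l=probe(p,.135,.1135,.0025,3,.05); print(z,[[float(a) for a in r] for r in l][-2:])
hand.move_gripper(.05); bot.servo_line(p+[.27],velocity=.12); hand.move_gripper(0,40)
bot.reach(L(-.06,.04,.2),q()); bot.servo_line(L(-.04,.04,.112),velocity=.15); bot.dwell(.15)
w0=np.array(get_obs()['wrist_force']); x=-.04
while x<.094:
    x+=.005; bot.servo_line(L(x,.04,.112),velocity=.06); w=np.array(get_obs()['wrist_force'])-w0
    print(round(x,3),w.round(1))
    if np.linalg.norm(w)>15: break
f,_,_=cam("scene");g,_,_=cam("side");print(get_obs()['time_s']); cv2.imwrite("pics/swing.png",np.hstack([cv2.resize(f,(400,300)),cv2.resize(g,(400,300))])[:,:,::-1])
```

```text
0.11249999999999999 [[0.115, -1.0, 0.4, 0.3], [0.1125, -1.5, -0.3, 10.4]]
-0.035 [-0.2 -0.  -0.3]
-0.03 [ 0.1  0.4 -0.4]
-0.025 [ 0.3  1.  -1.4]
-0.02 [ 0.4  0.7 -1. ]
-0.015 [-0.6  0.5  0.3]
-0.01 [0.7 0.4 0. ]
-0.005 [ 0.   1.  -0.8]
0.0 [-0.4  0.7 -1.1]
0.005 [ 0.   1.4 -0.9]
0.01 [ 0.4  0.5 -0.7]
0.015 [ 0.1  0.8 -1. ]
0.02 [ 0.5  0.3 -1.1]
0.025 [-0.8 -0.1 -1.3]
0.03 [-0.2  0.  -0.7]
0.035 [ 0.3  0.6 -0.8]
0.04 [ 0.1  0.2 -0.9]
0.045 [-0.1  0.3 -1.7]
0.05 [ 0.3  0.9 -0.2]
0.055 [-0.4  1.  -1.1]
0.06 [ 0.8  0.2 -0.2]
0.065 [ 0.7  0.3 -0.1]
0.07 [ 0.2  0.  -0.7]
0.075 [ 1.4 -0.1 -0.6]
0.08 [-0.4  0.5 -1.2]
0.085 [ 0.6  0.9 -1.4]
0.09 [-0.1  0.6 -1.6]
0.095 [ 0.5  1.5 -1.2]
37.2083
```

View pics/swing.png

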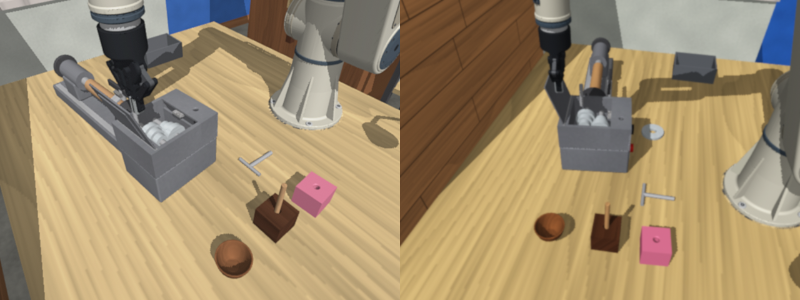

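The lid seems to lean back past upright (side view, edge near (548,80), hinge near (560,120)). I back off and verify.

Run:
```python
from h import *
bot.servo_line(L(.02,.04,.112),velocity=.15); bot.servo_line(L(-.06,.04,.25),velocity=.2); bot.reach([.35,.1,.42],q()); bot.dwell(.3)
ims=[]
for n in("scene","side"):
    f,K,V=cam(n)
    h=np.array(L(.085,0,0))
    f=f.copy()
    for a,c in((1.57,(255,0,0)),(1.9,(0,255,0))):
        for y in(-.075,.075):
            u=proj(K,V,L(.085-.13*np.cos(a),y,.13*np.sin(a))); cv2.circle(f,tuple(int(round(k)) for k in u),1,c,-1)
    x,y=(120,60) if n=="scene" else (200,60)
    ims.append(cv2.resize(f[y:y+225,x:x+150],(400,600)) if 0 else cv2.resize(f[y:y+200,x:x+200],(400,400)))
    b=f[260:420,280:500] ; ims.append(cv2.resize(b,(400,200)))
cv2.imwrite("pics/end.png",np.vstack([np.hstack([ims[0],ims[2]]),np.hstack([ims[1],ims[3]])])[:,:,::-1]); print(get_obs()['time_s'])
```

```text
39.8917
```

View pics/end.png

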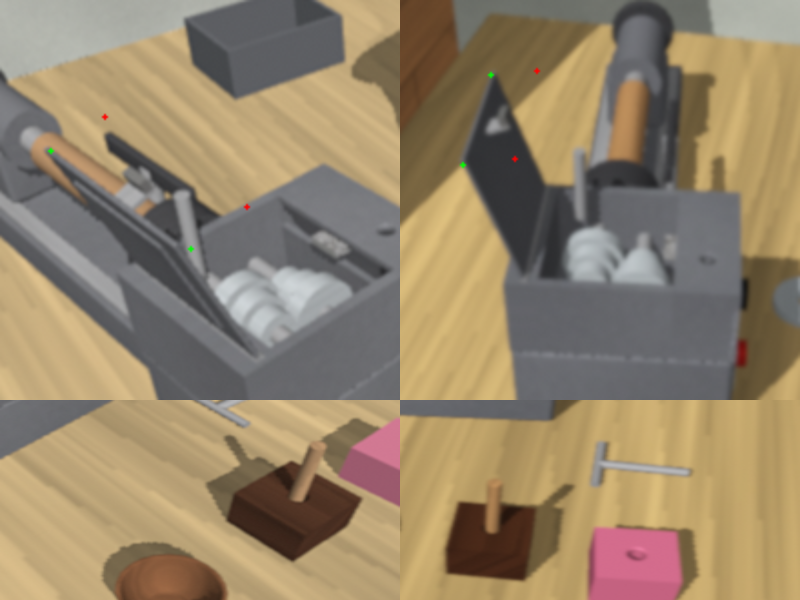

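The cover's edge corners lie on the green 1.9 rad markers, and the dowel stands in the dark block. I'm handing in.

```bash
python3 -c "
from h import *
print(hand_in())"
```

```text
the job is handed in; nothing more can be done
None
```

The cover stands open at about 1.9 rad, the dowel is back upright in its dark block, and the job was handed in after about 40 s of robot time; the hand-in call returned no verdict.

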